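# Pump up the bench press and hold its dead-man lever half-way

### The job

Charge the little bench press: push the spring pedal of the oil pump fully down to its stop and let it come all the way back up. Then push the press's spring-loaded dead-man lever half-way down, so that its arm lies level beside the long middle rib of the quadrant plate, and keep it there: the program finishes while the robot is still holding the lever down. Never push the lever on towards its bottom stop, which would dump the pressure, and leave the loose things on the bench where they stand.

Things in the scene. Friction and masses are not known exactly. Their poses are not given: they have to be found in the camera images.
- press: bench press, bolted down, 196 mm high; base plate 220 x 120 mm. Origin on the bench, 10 mm behind the plate's middle; x to the rear, z up. Columns and ram at the rear (x = +60 to +100 mm); before them a dark valve block (x = +5 to +55 mm, 118 mm high) carries the dead-man lever, which sticks out to the front (-x). See lever_hinge for the quadrant plate
- deadman (a joint): angle of the dead-man lever in rad: 0 at rest (arm rising 0.35 rad towards the front), 0.35 half-way (arm level), 0.70 at the bottom stop; it grows as the pad is pushed down. A spring returns it: the push at the pad, square to the arm, is about 2 N to start, 7.5 N half-way and 13 N at the bottom stop
- lever_pad (a point): middle of the top face of the lever's ribbed black pad (40 mm along the arm, 28 mm wide, 14 mm thick), 120 mm from the hinge pin along the arm and 9 mm above the arm's centre line; moves with the lever: about 150 mm above the bench at rest, 109 mm half-way, 67 mm at the bottom stop
- lever_hinge (a point): middle of the lever's hinge pin, 100 mm above the bench, fixed to the press 30 mm behind its origin; the pin lies along the press's y. An aluminium quadrant plate, 18 to 25 mm to the +y side of the lever's middle, reaches 70 mm forward of the pin; its three dark ribs (short, long, short) mark rest, half-way and bottom stop
- pump: oil pump, bolted down, 68 mm high; grey base plate 220 x 110 mm. Origin on the bench, 10 mm behind the plate's middle; x to the rear, z up. The dark pump block is at the rear (x = +63 to +97 mm); the steel pedal plate (150 x 60 mm) is hinged before it and rises to the front (-x)
- pedal (a joint): angle of the pump pedal in rad: 0 up at rest (plate rising 0.26 rad towards the front), 0.26 down at its stop (plate level); it grows as the pedal is pushed down. A spring returns it: the push at the tread is about 5 N to start and 10 N at the stop
- pedal_tread (a point): middle of the ribbed black tread at the pedal's front end, on its top face, 120 mm from the hinge pin and 7 mm above the plate's centre line; moves with the pedal: about 70 mm above the bench at rest, 39 mm at the stop
- pedal_hinge (a point): middle of the pedal's hinge pin, 32 mm above the bench, fixed to the pump 50 mm behind its origin; the pin lies along the pump's y axis
- torch: loose bystander: slim orange tester with a red cap, standing on end, 30 mm across and 113 mm high; origin under its middle. Leave alone
- barrel: loose bystander: black turned ring, 54 mm across and 38 mm high; origin under its middle. Leave alone
- tube: loose bystander: clear capped tube standing on end, 19 mm across and 78 mm high; origin under its middle. Leave alone
- loose_cell: loose bystander: battery cell lying on its side, 66 mm long and 18 mm thick; origin under its middle. Leave alone

How it is judged:
By the outcome, as a careful person would: the job done as asked, in the order asked, and still so for the second after the job is handed in, while the arm keeps its last pose, push and grip.
It also fails if it takes over 48 s, if anything falls off the work surface, if the arm or the gripper's body presses on something with over 40 N, if the wrist force passes 120 N, or if a joint passes its speed limit or range.

### The arm

A 6-joint arm with a two-finger parallel gripper is mounted at the origin on a cart in front of the work surface, level with it; the furniture and walls round the work are solid. World frame = base frame: x ahead of the robot, y to its left, z up, the work surface at z = 0. Lengths are in mm, angles in rad, forces in N, time in s.
With the tool pointing down it reaches from about 275 to 825 mm from the base axis. Payload 4.9 kg.
Tool frame: the origin (TCP) lies at the very end of the fingers, on their centre line; the grasp point (between the pads) lies 19 mm behind it; z points along the fingers, y is the line along which they close (so a half turn about z gives the same grasp; the last joint's range is limited). The gripper opens to 85 mm and grips with 20 to 120 N. Pads are 22 mm wide; open, the fingers measure 114 mm over their backs; the gripper's body (76 mm by 85 mm) begins 54 mm behind the grasp point. The pads swing forward as they close: fully open they stand 13 mm farther back than shut.
Start: joints at [1.066, 0.326, -0.193, 1.052, 0, 1.437], TCP at [199.294, 512.641, 231.281] pointing down, gripper open.
Joint ranges: [-2.65, 2.65], [-0.97, 1.79], [-1.3, 1.35], [-1.93, 2.1], [-1.47, 1.37], [-3.14, 3.14]. Speed limits (rad/s): [2.57, 2.57, 3.14, 3.14, 3.14, 3.14].

### API

Orientations are given as a unit quaternion [x, y, z, w].
In Python, from bench import robot, planner, read_camera, status gives the robot as it stands. Calls block until the motion is done:
- robot.movep(position, orientation): joint-space move of the TCP to a pose.
- robot.movel(position, rate=150, rot=None, stop_force=None): straight line of the TCP; rot=None keeps the orientation; rate is the mean speed in mm/s. With stop_force (N) it stops when the force on the tool has changed by that much, and returns True; else False.
- robot.set_joints(angles): joint-space move.
- robot.command_gripper(opening, strength=None): finger opening in mm; strength is the grip in N (None keeps the last); returns when the fingers have stopped.
- robot.hold(seconds).
- planner.ik(position, orientation): joint angles nearest the present ones, or None.
- read_camera(name): name is "scene" or "top"; returns a dict with "image" (400x640x3 uint8, red, green, blue), "fx", "fy", "cx", "cy" (pixels), "extrinsics" (4x4, takes a point from world to camera coordinates). Camera axes: x right, y up, looking along -z (the intrinsics and any distortion apply to the point x, -y, -z); pixel columns grow to the right and rows downward; lengths in mm; the calibration is good to about 2 mm. A picture is of the moment at which its call begins. There is no depth.
A pose or a line that the arm cannot do raises robot.PlanningError and nothing moves.
- robot.hand_in(): hands the job in; it is judged then, once.
Readings, each from a call of its own:
- status.get_clock(): time.
- status.get_joints(): joint angles.
- status.get_qvel(): joint speeds.
- status.get_joint_efforts(): joint torques, N m.
- status.get_position(): TCP position.
- status.get_tool_rot(): TCP orientation.
- status.get_force(): force on the tool from outside, world axes, zero at the start.
- status.get_wrist_torque(): the same for the moment, N m.
- status.get_gripper_width(): finger opening in mm.
- status.get_finger_force(): force on a finger pad.
Only numpy, scipy, OpenCV 4.12 (cv2) and the standard library are available. Lean on these libraries where they do the work, as an engineer would, in place of code of your own. Each camera call takes 0.05 s, during which the arm holds its last target. There are 200 camera calls.

## Working session

There is one attempt and no reset: what is moved stays moved. The work goes in short steps, each a Python script; the robot and the scene stay as the last script left them, time stands still between calls to the robot, and variables do not carry over. Pictures are saved under pics/ and viewed, at most 10 in all, crops included, and the job is handed in when it is done.

```bash
mkdir -p pics; ls; cat > h.py <<'E'
import numpy as np, cv2
from bench import robot, planner, read_camera, status
def snap(n,f):
    c=read_camera(n); cv2.imwrite(f'pics/{f}.png',c['image'][:,:,::-1]); return c
def ray(c,u,v):
    E=np.array(c['extrinsics']);R=E[:3,:3];t=E[:3,3]
    d=np.array([(u-c['cx'])/c['fx'],-(v-c['cy'])/c['fy'],-1.])
    return -R.T@t, R.T@d
def onz(c,u,v,z):
    o,d=ray(c,u,v); return o+d*(z-o[2])/d[2]
def proj(c,p):
    E=np.array(c['extrinsics']);q=E[:3,:3]@np.asarray(p)+E[:3,3]
    return np.array([c['cx']+c['fx']*q[0]/-q[2], c['cy']-c['fy']*q[1]/-q[2]])
E
python3 - <<'E'
from h import *
for n in('top','scene'):
    c=snap(n,n+'0'); print({k:c[k] for k in c if k!='image'})
print(status.get_clock(),status.get_tool_rot())
E
```

```text
pics
{'fx': 447.57048070997234, 'fy': 447.57048070997234, 'cx': 321.94669252641444, 'cy': 196.4168031421344, 'extrinsics': array([[-2.71196188e-02, -9.99590145e-01,  9.16884350e-03,
         1.17457067e+01],
       [ 9.80704213e-01, -2.48285298e-02,  1.93914390e-01,
        -5.38779384e+02],
       [-1.93607265e-01,  1.42508078e-02,  9.80975607e-01,
        -1.12443679e+03],
       [ 0.00000000e+00,  0.00000000e+00,  0.00000000e+00,
         1.00000000e+00]])}
{'fx': 497.7518081310093, 'fy': 497.7518081310093, 'cx': 323.0411032138165, 'cy': 198.40348989000302, 'extrinsics': array([[ 6.05326532e-01, -7.95947595e-01,  6.87137304e-03,
        -3.09268674e+02],
       [ 4.32144103e-01,  3.35875250e-01,  8.36922512e-01,
        -3.28715222e+02],
       [-6.68454385e-01, -5.03641978e-01,  5.47278260e-01,
        -9.78806791e+02],
       [ 0.00000000e+00,  0.00000000e+00,  0.00000000e+00,
         1.00000000e+00]])}
0.1 [ 1.84327413e-01  9.82864610e-01 -7.10749916e-04 -2.39299533e-04]
```

View pics/top0.png

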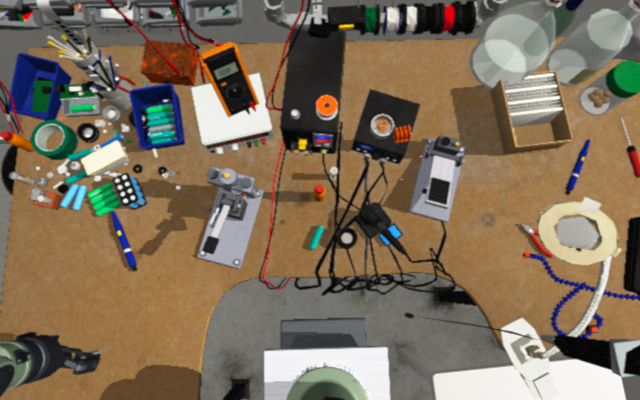

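View pics/scene0.png

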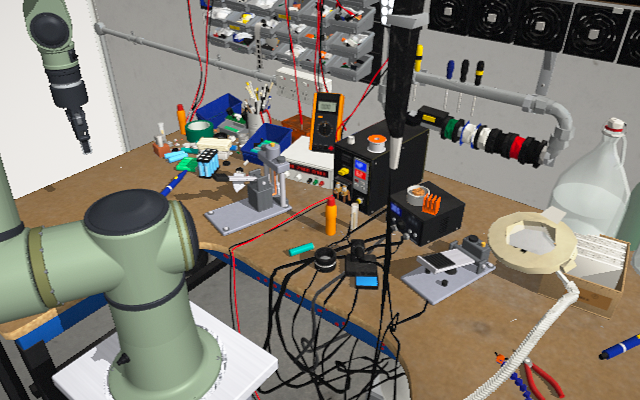

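The top view shows the press at about (230,218), with the lever pad near (211,243). The pump is at about (438,178). The torch (319,190), cell (316,237), barrel (347,238) and tube (333,175) stand between them. I'll enlarge both machines.

```bash
python3 - <<'E'
import cv2,numpy as np
t=cv2.imread('pics/top0.png');s=cv2.imread('pics/scene0.png')
a=cv2.resize(t[160:275,185:270],None,fx=5,fy=5,interpolation=3)
b=cv2.resize(t[125:225,405:475],None,fx=5,fy=5,interpolation=3)
im=np.zeros((600,800,3),np.uint8);im[:575,:425]=a;im[:500,430:780]=b;cv2.imwrite('pics/c1.png',im)
a=cv2.resize(s[135:240,200:300],None,fx=4,fy=4,interpolation=3)
b=cv2.resize(s[225:310,395:495],None,fx=4,fy=4,interpolation=3)
im=np.zeros((420,800,3),np.uint8);im[:420,:400]=a;im[:340,400:]=b;cv2.imwrite('pics/c2.png',im)
E
```

```text
(no output)
```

View pics/c1.png

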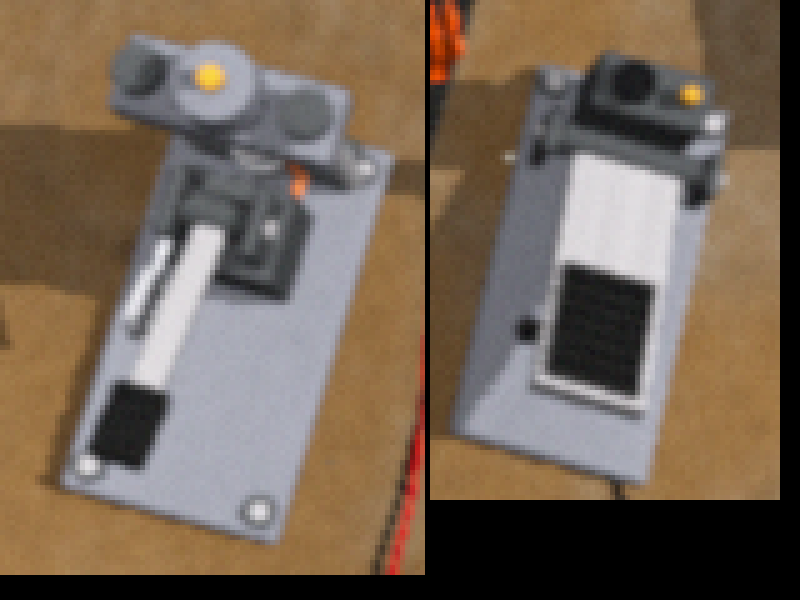

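View pics/c2.png

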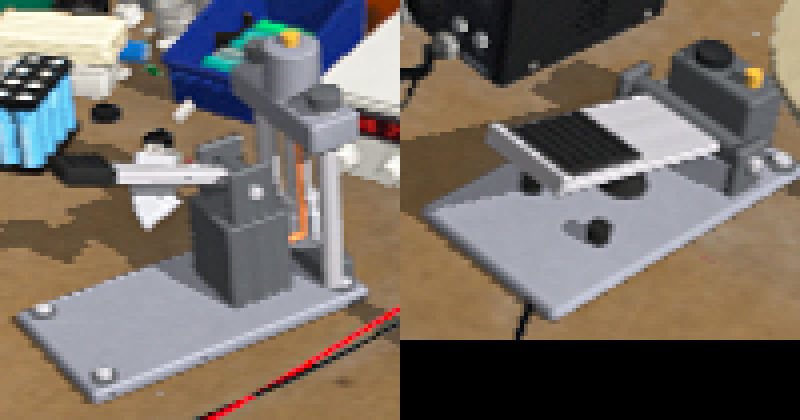

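```bash
python3 - <<'E'
from h import *
c=read_camera('top'); s=read_camera('scene')
def tri(p,q):
    o1,d1=ray(c,*p);o2,d2=ray(s,*q)
    d1/=np.linalg.norm(d1);d2/=np.linalg.norm(d2)
    k=np.linalg.lstsq(np.c_[d1,-d2],o2-o1,rcond=None)[0]
    a=o1+k[0]*d1;b=o2+k[1]*d2; return (a+b)/2,np.linalg.norm(a-b)
A=lambda x,y:(185+x/5-.4,160+y/5-.4)
B=lambda x,y:(405+(x-430)/5-.4,125+y/5-.4)
SA=lambda x,y:(200+x/4,135+y/4); SB=lambda x,y:(395+(x-400)/4,225+y/4)
np.set_printoptions(precision=1,suppress=True)
for n,F,cor,z in(('press',A,[(62,487),(277,541),(392,155)],8),('pump',B,[(455,433),(645,483),(730,110),(535,65)],8)):
    P=[onz(c,*F(*p),z) for p in cor]
    print(n,*P,'yaw',[np.arctan2(*(P[2]-P[1])[1::-1]),np.arctan2(*(P[0]-P[1])[1::-1])-np.pi/2],'len',np.linalg.norm(P[2]-P[1]),np.linalg.norm(P[0]-P[1]))
    mid=(P[0]+P[2])/2 ; print('mid',mid)
print('pad z150',onz(c,*A(130,424),150),tri(A(130,424),SA(85,168)))
print('tread z70',onz(c,*B(601,329),70),tri(B(601,329),SB(570,142)))
print('lever root',onz(c,*A(212,232),110), 'pad scene',onz(s,*SA(85,168),150),'tread scene',onz(s,*SB(570,142),70))
E
```

```text
press [392.3 332.9   8. ] [360.9 218.8   8. ] [568.  157.7   8. ] yaw [np.float64(-0.28666252057837466), np.float64(-0.2684176616745497)] len 215.93582893074907 118.36527342781423
mid [480.1 245.3   8. ]
pump [ 500.7 -240.2    8. ] [ 470.7 -341.5    8. ] [ 679.8 -406.5    8. ] [ 708.8 -298.9    8. ] yaw [np.float64(-0.30113917803403256), np.float64(-0.2882564274231396)] len 218.99857483211483 105.6825827339798
mid [ 590.3 -323.3    8. ]
pad z150 [411.3 264.1 150. ] (array([413.1, 265.5, 140.3]), np.float64(2.5085247987484562))
tread z70 [ 543.7 -306.8   70. ] (array([ 544.6, -307.9,   63.5]), np.float64(1.5663450710044582))
lever root [509.3 234.9 110. ] pad scene [403.2 251.6 150. ] tread scene [ 536.3 -310.2   70. ]
```

```bash
python3 - <<'E'
from h import *
c=read_camera('top'); s=read_camera('scene')
np.set_printoptions(precision=1,suppress=True)
def tri(p,q):
    o1,d1=ray(c,*p);o2,d2=ray(s,*q)
    d1/=np.linalg.norm(d1);d2/=np.linalg.norm(d2)
    k=np.linalg.lstsq(np.c_[d1,-d2],o2-o1,rcond=None)[0]
    a=o1+k[0]*d1;b=o2+k[1]*d2; return (a+b)/2,np.linalg.norm(a-b)
print('ring',tri((577,230),(535,240)))
for p in((408,315),(500,327),(530,352),(600,350)):
  for q in((385,360),(390,180),(395,150),(400,60)): print(p,q,*tri(p,q))
ux=np.array([.957,-.291,0]); 
from scipy.spatial.transform import Rotation as R
def quat(a): # tool down, tool y along direction angle a
    y=np.array([np.cos(a),np.sin(a),0]);z=np.array([0,0,-1.]);return R.from_matrix(np.c_[np.cross(y,z),y,z]).as_quat()
for n,p,a in(('pump',(538,-307,200),-.29),('press',(411,265,200),-.277),('press',(403,267,109),-.277),('pump',(534,-306,38),-.29)):
  for k in(0,np.pi,np.pi/2,-np.pi/2): print(n,k,planner.ik(p,quat(a+k)))
for p in((319,190),(347,238)): print(onz(c,*p,60))
E
```

```text
ring (array([ 406.5, -515.6,  307.3]), np.float64(1.928796220939491))
(408, 315) (385, 360) [ 258.6 -276.8  -31.7] 120.9606120406885
(408, 315) (390, 180) [ 291.8 -214.7  361.3] 150.87862666462536
(408, 315) (395, 150) [ 297.5 -209.6  415.4] 161.86024946283885
(408, 315) (400, 60) [ 309.8 -188.6  560. ] 176.2175464130544
(500, 327) (385, 360) [ 192.5 -393.3  130.3] 34.38456871357202
(500, 327) (390, 180) [ 241.7 -308.   420.9] 33.33519254295103
(500, 327) (395, 150) [ 249.9 -298.5  463.7] 49.248052201551864
(500, 327) (400, 60) [ 268.7 -266.1  583.9] 79.98272108130483
(530, 352) (385, 360) [ 143.7 -421.4  201.2] 42.515296856899376
(530, 352) (390, 180) [ 201.2 -335.8  451.6] 22.002754010721958
(530, 352) (395, 150) [ 210.9 -325.7  489.6] 37.30584731556616
(530, 352) (400, 60) [ 234.2 -291.4  598.3] 67.87930276206151
(600, 350) (385, 360) [ 124.  -478.9  291.2] 140.73824053453234
(600, 350) (390, 180) [ 184.6 -388.   492.5] 60.217022214568416
(600, 350) (395, 150) [ 194.9 -376.4  524.7] 42.50708094577361
(600, 350) (400, 60) [ 220.2 -337.4  620. ] 3.108602843782902
pump 0 [-0.6  0.5 -
[... 156 characters left out ...]
[-0.6  0.5 -0.   1.   0.   2.8]
press 0 [ 0.4  0.2 -0.4  0.9  0.   2.3]
press 3.141592653589793 [ 0.4  0.2 -0.4  0.9  0.  -0.9]
press 1.5707963267948966 [ 0.4  0.2 -0.4  0.9  0.   0.7]
press -1.5707963267948966 [ 0.4  0.2 -0.4  0.9  0.  -2.4]
press 0 [ 0.4  0.3 -0.5  0.7  0.   2.3]
press 3.141592653589793 [ 0.4  0.3 -0.5  0.7  0.  -0.9]
press 1.5707963267948966 [ 0.4  0.3 -0.5  0.7  0.   0.7]
press -1.5707963267948966 [ 0.4  0.3 -0.5  0.7  0.  -2.4]
pump 0 [-0.6  0.6 -0.2  0.7  0.   1.2]
pump 3.141592653589793 [-0.6  0.6 -0.2  0.7  0.  -1.9]
pump 1.5707963267948966 [-0.6  0.6 -0.2  0.7  0.  -0.4]
pump -1.5707963267948966 [-0.6  0.6 -0.2  0.7  0.   2.8]
[554.8   5.   60. ]
[427.  -63.6  60. ]
```

```bash
python3 - <<'E'
import cv2,numpy as np
t=cv2.imread('pics/top0.png');s=cv2.imread('pics/scene0.png')
im=np.zeros((600,800,3),np.uint8)
im[:400,:560]=cv2.resize(t[200:400,360:640],None,fx=2,fy=2)
im[:600,560:]=cv2.resize(s[:400,340:500],(240,600));cv2.imwrite('pics/c3.png',im)
E
```

```text
(no output)
```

View pics/c3.png

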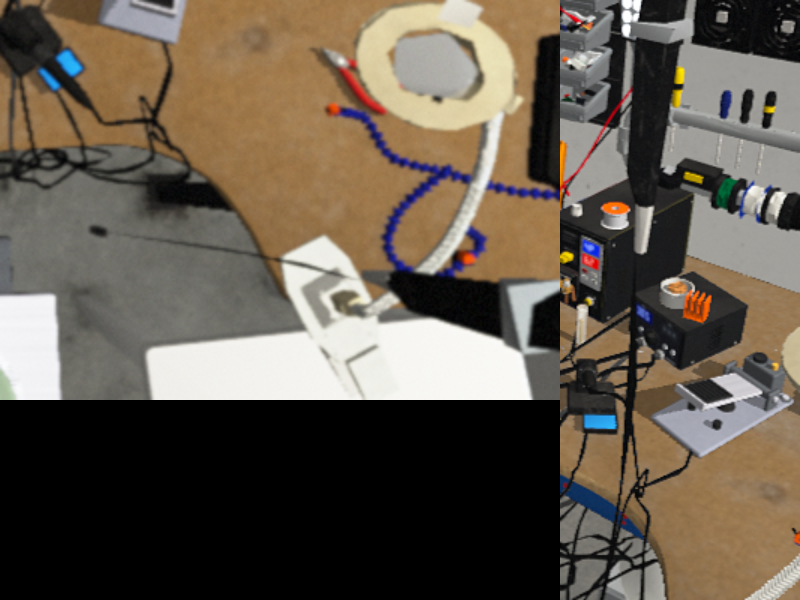

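The ring lamp head is at about (406,-515,307), and a black boom tip with a hanging cable is at about (245,-300). Both stay clear of the arm's plane. Next I'll press the pedal.

```bash
cat >> h.py <<'E'
from scipy.spatial.transform import Rotation as R
def quat(a):
    y=np.array([np.cos(a),np.sin(a),0]);z=np.array([0,0,-1.]);return R.from_matrix(np.c_[np.cross(y,z),y,z]).as_quat()
def st(m): print(m,'t%.1f'%status.get_clock(),np.round(status.get_position(),1),'F',np.round(status.get_force(),1))
E
python3 - <<'E'
from h import *
robot.command_gripper(0,60); st('closed')
robot.movel([220,500,310]); st('up')
robot.movep([538,-307,290],quat(-.295)); st('over')
robot.movel([538,-307,90],rate=150); st('above')
c=snap('scene','s1')
E
```

```text
closed t1.1 [199.3 512.7 231.3] F [-0.1  0.8 -0. ]
up t1.8 [219.8 499.8 309.3] F [ 0.1 -0.8 -0.2]
over t4.8 [ 538.4 -306.2  290.1] F [-0.2 -0.8 -0.5]
above t6.3 [ 538.6 -307.4   90.9] F [-1.   0.3 -0. ]
```

View pics/s1.png

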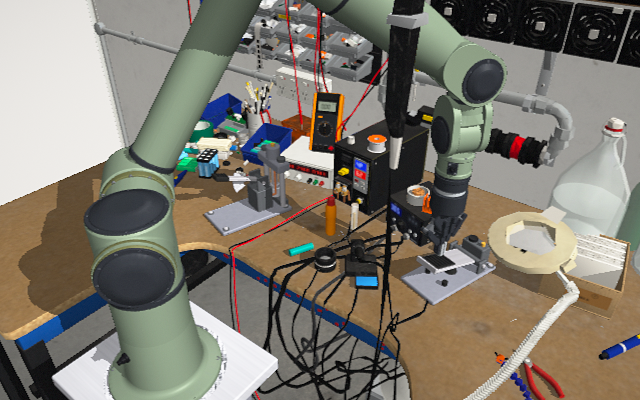

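The tool hovers over the tread at about (440,250), nothing has been disturbed, and the arm is clear of the boom. Pressing now.

```bash
python3 - <<'E'
from h import *
print(robot.movel([538,-307,62],rate=50)); st('first')
print(robot.movel([533,-305.5,33],rate=30,stop_force=28)); st('bottom')
robot.hold(.4); st('held'); c=snap('scene','s2')
robot.movel([538,-307,62],rate=50); st('rel')
robot.movel([538,-307,120],rate=100); robot.hold(.5); st('up'); snap('scene','s3')
a=cv2.imread('pics/s2.png')[200:320,390:500];b=cv2.imread('pics/s3.png')[200:320,390:500]
cv2.imwrite('pics/c4.png',cv2.resize(np.hstack([a,b]),None,fx=3.5,fy=3.5,interpolation=3))
E
```

```text
False
first t7.0 [ 537.8 -306.9   62.1] F [-1.3  0.4  4.7]
True
bottom t7.9 [ 534.7 -306.    39.1] F [-2.4  1.4  9. ]
held t8.3 [ 534.7 -306.1   39. ] F [-2.3  1.2  9.8]
rel t9.0 [ 538.6 -307.3   62.8] F [-1.2 -0.1  5.4]
up t10.2 [ 537.9 -307.   119.9] F [-0.7 -0.7  1. ]
```

View pics/c4.png

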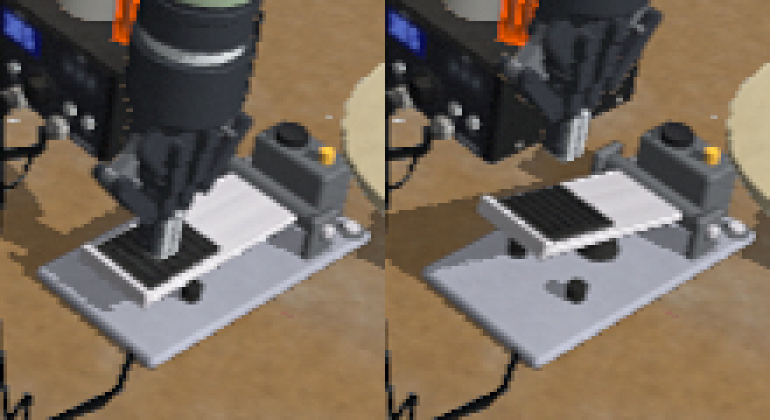

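The left crop shows the pedal pressed level on its stop, with the TCP at z 39.0 and a 28 N rise on contact. The right crop shows it fully back up. Now the lever.

```bash
python3 - <<'E'
from h import *
robot.movel([538,-307,300],rate=200)
robot.movep([412,264.5,300],quat(-.277+np.pi)); st('over')
robot.movel([412,264.5,162],rate=120); st('above')
snap('scene','s4');snap('top','t4')
a=cv2.imread('pics/s4.png')[120:240,180:290];b=cv2.imread('pics/t4.png')[150:270,180:290]
cv2.imwrite('pics/c5.png',cv2.resize(np.hstack([a,b]),None,fx=3.5,fy=3.5,interpolation=3))
E
```

```text
over t13.4 [412.4 264.2 299.9] F [ 0.8 -0.3  0.2]
above t14.7 [412.5 264.7 162.6] F [-0.1  0.9 -0.3]
```

View pics/c5.png

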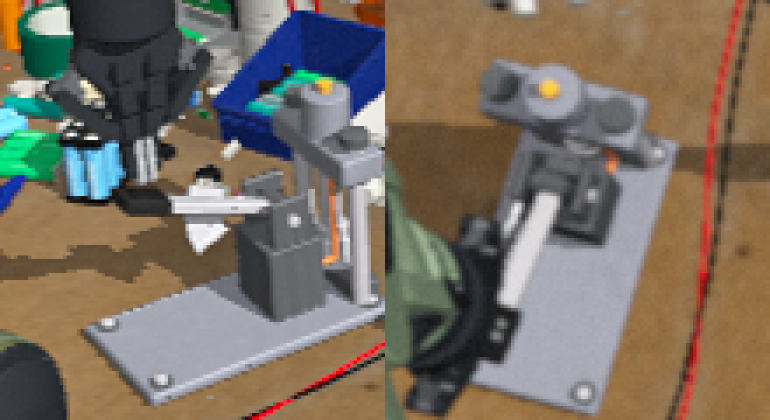

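The fingertips are directly above the black pad (scene crop about (147,185), pad (145,200)). Pushing down gently to the level position.

```bash
python3 - <<'E'
from h import *
robot.movel([410,265.3,140],rate=40); st('contact')
robot.movel([405,266.8,120],rate=30); st('mid')
robot.movel([403,267.3,111],rate=15); robot.hold(.3); st('near')
p=status.get_position()
robot.movel([403,267.3,109+min(0,111-p[2])],rate=10); robot.hold(.5); st('half')
snap('scene','s5');snap('top','t5')
a=cv2.imread('pics/s5.png')[120:240,180:290];b=cv2.imread('pics/t5.png')[150:270,180:290]
cv2.imwrite('pics/c6.png',cv2.resize(np.hstack([a,b]),None,fx=3.5,fy=3.5,interpolation=3))
E
```

```text
contact t15.5 [409.9 265.2 140. ] F [-1.   0.7  3.3]
mid t16.4 [405.5 266.8 120.2] F [ 0.9 -1.4  5.2]
near t17.4 [404.4 267.1 111.6] F [ 3.1 -2.2  5.7]
half t18.3 [404.2 267.2 109. ] F [ 1.7 -1.5  6.4]
```

View pics/c6.png

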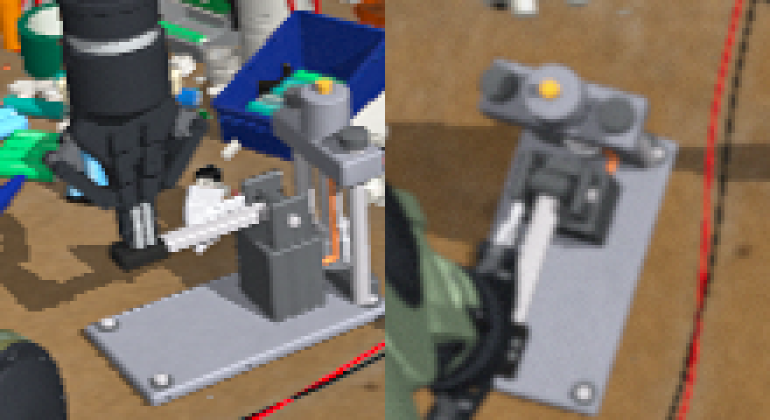

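The arm now lies level, parallel to the base plate edge. The TCP is steady at z 109.0 with a push of 6.4 N, matching half-way. Handing in while holding.

```bash
python3 - <<'E'
from h import *
st('before'); print(robot.hand_in())
E
```

```text
before t18.4 [404.2 267.2 109. ] F [ 3.2 -1.5  5.5]
the job is handed in; nothing more can be done
None
```

I pushed the pedal to its stop and it came fully back up; the job was then handed in at 18.4 s with the robot still holding the dead-man lever level at half-way, and none of the loose things were touched.

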